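# Heft the salt tins and hold up the fullest

### The job

Put away the three blue tins from the cutting board: stand them upright in the white ceramic tray, one to a compartment, setting each down gently and feeling its weight as you carry it. When all three stand in their row, take the heaviest back out and finish holding it up, upright and still, about 20 cm above the counter, with the other two left standing in the tray; do not let go of it. Leave the lunch box, the salt shaker and the spatula where they are, and do not tip a tin over.

Things in the scene. Friction and masses are not known exactly. Their poses are not given: they have to be found in the camera images.
- tin_a: one of three identical closed tins: round, dark blue, 62 mm diameter, 78 mm tall, bright steel lid (63 mm diameter, does not come off) over the top 18 mm. Origin: centre of its underside; z up. Starts upright on the board. A block of rock salt inside, with 2.5 mm play; 190 to 420 g in all; one tin, a different one each run, is 130 g or more heavier than both others, told only by weight
- tin_b: one of three identical closed tins: round, dark blue, 62 mm diameter, 78 mm tall, bright steel lid (63 mm diameter, does not come off) over the top 18 mm. Origin: centre of its underside; z up. Starts upright on the board. A block of rock salt inside, with 2.5 mm play; 190 to 420 g in all; one tin, a different one each run, is 130 g or more heavier than both others, told only by weight
- tin_c: one of three identical closed tins: round, dark blue, 62 mm diameter, 78 mm tall, bright steel lid (63 mm diameter, does not come off) over the top 18 mm. Origin: centre of its underside; z up. Starts upright on the board. A block of rock salt inside, with 2.5 mm play; 190 to 420 g in all; one tin, a different one each run, is 130 g or more heavier than both others, told only by weight
- tray: white ceramic tray that does not shift, 90 mm (its x) by 260 mm (its y), floor 6 mm thick, rim and partitions 14 mm high and 5 mm thick: three open 80 x 80 mm compartments in a row along its y, 85 mm apart. To the left or the right of the robot. Origin: centre of its underside
- tray_well0 (a point): centre of the floor of the +y end compartment of the tray (80 x 80 mm inside), 6 mm above the counter; a tin stands here with its underside at this height
- tray_well1 (a point): centre of the floor of the middle compartment of the tray (80 x 80 mm inside), 6 mm above the counter; a tin stands here with its underside at this height
- tray_well2 (a point): centre of the floor of the -y end compartment of the tray (80 x 80 mm inside), 6 mm above the counter; a tin stands here with its underside at this height
- board: bamboo cutting board, does not shift, 260 mm (its x) by 340 mm (its y), 18 mm thick, on the other side from the tray; the tins start on it side by side along its y, their centres at least 85 mm apart in that direction. Origin: centre of its underside
- bento: closed stainless steel lunch box with two end clips, 178 x 118 mm, 60 mm high, at the far left of the counter; leave alone. Origin: centre of its underside
- shaker: glass salt shaker with steel screw cap, 44 mm diameter, 78 mm high, standing just beyond the tray; leave alone. Origin: centre of its underside
- spatula: wooden spatula, 300 mm long, propped blade down at 60 degrees against the white tiled ledge (150 mm high) along the far edge of the counter, near the middle; leave alone. Origin: middle of the blade's foot edge; its x runs up the handle
Things that resemble listed ones, but are neither listed nor needed, are in the scene too. Leave any yellow look-alike of the tin_b alone. Leave any pink look-alike of the tin_c alone.

How it is judged:
By the outcome, as a careful person would: the job done as asked, in the order asked, and still so for the second after the job is handed in, while the arm keeps its last pose, push and grip.
It also fails if it takes over 72 s, if anything falls off the work surface, if the arm or the gripper's body presses on something with over 40 N, if the wrist force passes 120 N, or if a joint passes its speed limit or range.

### The arm

A 6-joint arm with a two-finger parallel gripper is mounted at the origin on the work surface. World frame = base frame: x ahead of the robot, y to its left, z up, the work surface at z = 0. Lengths are in m, angles in rad, forces in N, time in s.
With the tool pointing down it reaches from about 0.275 to 0.725 m from the base axis. Payload 5.6 kg.
Tool frame: the origin (TCP) lies at the very end of the fingers, on their centre line; the grasp point (between the pads) lies 19 mm behind it (pinch_z is the distance from the TCP to the grasp point, in m); z points along the fingers, y is the line along which they close (so a half turn about z gives the same grasp; the last joint's range is limited). The gripper opens to 85 mm and grips with 20 to 120 N. Pads are 22 mm wide; open, the fingers measure 114 mm over their backs; the gripper's body (76 mm by 85 mm) begins 54 mm behind the grasp point. The pads swing forward as they close: fully open they stand 13 mm farther back than shut.
Start: joints at [-0.968, 0.255, 0.108, 0, -1.424, -0.285], TCP at [0.172, -0.522, 0.206] pointing down, gripper open.
Joint ranges: [-2.95, 2.95], [-1.21, 1.97], [-1.09, 1.5], [-2.87, 1.71], [-2.94, -0.07], [-3.05, 3.05]. Speed limits (rad/s): [2.57, 2.57, 3.14, 3.14, 3.14, 3.14].

### API

Orientations are given as a rotation vector (axis times angle).
In Python, from cell import observe, grab_frame, camera_info, hand_in, recognise, pinch_z gives the robot as it stands. The module is installed in compiled form; this text tells all that it offers.
- The arm moves only by the tool step_arm, never from a script. Its argument "increments" is a list of rows, each an object of numbers: "gripper": the opening, from 0 (shut) to 1 (fully open); "tx", "ty", "tz": the shift along the tool's x, y, z in cm; "rx", "ry", "rz": the turn, a rotation vector about the tool's x, y, z in rad. In form: [{"gripper": .., "tx": .., "ty": .., "tz": .., "rx": .., "ry": .., "rz": ..}, ...]. A call has 1 to 12 rows; each row is the pose to reach, as a shift and turn from the pose commanded when the call began, along the tool's axes at that moment; what a row does not reach only later rows make up. A row lasts 1/8 s, in which the tool goes at most 62.5 mm and 10.7 degrees, less where a joint would pass 70% of its speed; a pose out of reach is approached as far as the arm can. A call with a gripper value outside its range is refused whole. The fingers move at their own pace and stop on an object; "grip_force" is the grip in N (left out, the last holds). Time passes only in rows, so rows that repeat a pose let the fingers close. It gives the time, the measured TCP pose, the force, the opening and the grip force at its end, in the units of the state.
- observe(): the state, without advancing time (a new reading comes with each control period).
- grab_frame(name): name is "side" or "top"; returns (picture, depth): 384x512x3 uint8, blue, green, red; 384x512 float32, m along the optical axis (not along the pixel's ray), 0 where there is no reading.
- camera_info(name): a dict with "intrinsics" (3x3 intrinsics, pixels), "world_from_camera" (4x4, takes a point from camera to world coordinates). Camera axes: x right, y up, looking along -z (the intrinsics and any distortion apply to the point x, -y, -z); pixel columns grow to the right and rows downward; lengths in m; the calibration is good to about 2 mm. A picture is of the moment at which its call begins. camera_info takes no time and is no camera call.
- hand_in(): hands the job in; it is judged then, once.
Trained networks look in the newest picture that a camera, given by its name, has taken for a name from the list of things; names that differ only in an ending like _2 or _b are one class to them, and where a whole thing is asked for, a point or a joint stands for the part that bears it (a point fixed in the world has none). Each returns a list of dicts, best first, with "confidence" (0 to 1); they miss things now and then, are a little off and sometimes report something else, mostly with a low value. They report only what shows in the picture. A call takes as long as a camera call. They do not tell look-alikes from the thing itself.
- recognise(target, camera): "point" ([x, y, z] in m, in world coordinates, good to about 4 mm: the middle of the surface that is visible of it).
The state is a dict: "time_s": time; "qpos": joint angles; "joint_vel": joint speeds; "effort": joint torques, N m; "ee_pos": TCP position; "eef_rot": TCP orientation; "wrist_force": force on the tool from outside, world axes, zero at the start; "moment": the same for the moment, N m; "grip_width": opening from 0.0 (shut) to 1.0 (fully open); "gripper_force": force on a finger pad.
Only numpy, scipy, OpenCV 4.12 (cv2) and the standard library are available. Lean on these libraries where they do the work, as an engineer would, in place of code of your own. Each camera call takes 0.05 s, during which the arm holds its last target. There are 200 camera calls.

## Working session

There is one attempt and no reset: what is moved stays moved. The work goes in short steps, Python scripts to look and compute and a tool call to move; the robot and the scene stay as the last step left them, time stands still between calls to the robot, and variables do not carry over. Pictures are saved under pics/ and viewed, at most 10 in all, crops included, and the job is handed in when it is done.

Besides the shell and the picture viewer there is one more tool, called as name([rows], argument=value, ...), one row to a line, values as JSON. step_arm: Moves the arm, as the interface text tells. Its arguments: {"type":"object","properties":{"increments":{"type":"array","items":{"type":"object","properties":{"gripper":{"type":"number"},"tx":{"type":"number"},"ty":{"type":"number"},"tz":{"type":"number"},"rx":{"type":"number"},"ry":{"type":"number"},"rz":{"type":"number"}}}},"grip_force":{"type":"number"}},"required":["increments"]}

```bash
mkdir -p pics
cat > h.py <<'E'
import numpy as np, cv2
from cell import *
from scipy.spatial.transform import Rotation as R
def world(name, depth):
    c=camera_info(name);K=np.array(c["intrinsics"]);T=np.array(c["world_from_camera"])
    v,u=np.indices(depth.shape)
    P=np.stack([(u-K[0,2])/K[0,0]*depth,-(v-K[1,2])/K[1,1]*depth,-depth],-1)
    return P@T[:3,:3].T+T[:3,3]
def st():
    o=observe();print({k:np.round(o[k],4).tolist() for k in ("time_s","ee_pos","eef_rot","qpos","wrist_force","grip_width","gripper_force")})
    print(np.round(R.from_rotvec(o["eef_rot"]).as_matrix(),3).tolist());return o
E
python3 - <<'E'
from h import *
print(pinch_z);st()
f=[grab_frame(n) for n in("top","side")]
cv2.imwrite("pics/1.png",f[0][0]);cv2.imwrite("pics/2.png",f[1][0])
for n,x in zip(("top","side"),f):
    c=camera_info(n);print(c.keys(),np.round(c["world_from_camera"],2).tolist())
    np.savez(f"{n}.npz",p=x[0],d=x[1])
for t in ("tin_a","tray","tray_well0","board","shaker","spatula","bento"):
    for r in recognise(t,"top"): print(t,np.round(r["point"],3),round(r["confidence"],2))
E
```

```text
0.0187
{'time_s': 0.0, 'ee_pos': [0.1717, -0.5219, 0.2053], 'eef_rot': [0.4969, -3.1017, -0.0029], 'qpos': [-0.9684, 0.2557, 0.107, -0.0005, -1.4239, -0.2846], 'wrist_force': [1.0737, -0.5883, -0.679], 'grip_width': 0.9963, 'gripper_force': 0.0}
[[-0.95, -0.312, -0.001], [-0.312, 0.95, 0.002], [0.0, 0.002, -1.0]]
dict_keys(['intrinsics', 'world_from_camera']) [[0.01, 1.0, -0.07, 0.43], [-1.0, 0.01, -0.02, 0.11], [-0.02, 0.07, 1.0, 1.09], [0.0, 0.0, 0.0, 1.0]]
dict_keys(['intrinsics', 'world_from_camera']) [[-0.95, 0.24, -0.19, 0.2], [-0.3, -0.73, 0.61, 1.12], [0.0, 0.64, 0.77, 1.3], [0.0, 0.0, 0.0, 1.0]]
tin_a [0.463 0.196 0.099] 0.79
tin_a [0.476 0.311 0.091] 0.73
tin_a [0.495 0.075 0.095] 0.65
tin_a [ 0.377 -0.034  0.081] 0.65
tin_a [0.321 0.148 0.077] 0.65
tin_a [0.364 0.419 0.076] 0.62
tin_a [ 0.519 -0.192  0.008] 0.62
tin_a [ 0.646 -0.226  0.07 ] 0.6
tray [ 0.517 -0.194  0.01 ] 0.71
tray_well0 [ 0.52  -0.194  0.005] 0.8
board [0.53  0.191 0.017] 0.56
shaker [ 0.647 -0.225  0.073] 0.72
shaker [0.496 0.077 0.095] 0.28
spatula [0.784 0.023 0.108] 0.89
```

View pics/1.png

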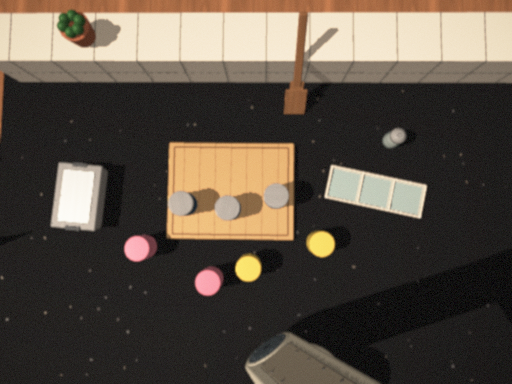

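View pics/2.png

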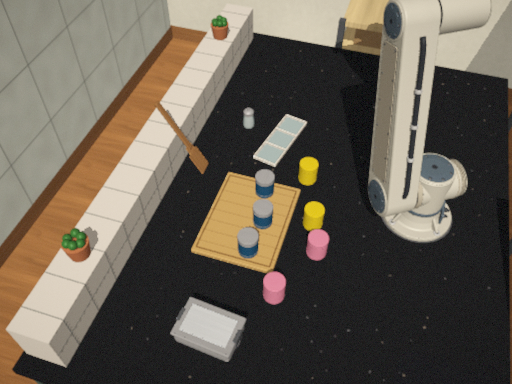

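The top view shows three steel-lidded tins on the board at (181,203), (228,208) and (276,196). The look-alikes stand off the board: pink at (140,248) and (208,281), yellow at (248,268) and (320,244). The tray is at (375,191) and the shaker at (395,137). The side view shows the blue bodies of the board tins at (265,185), (263,214) and (248,243). I'll confirm these in a crop and measure.

Run:
```python
from h import *
s=np.load("side.npz");cv2.imwrite("pics/3.png",cv2.resize(s["p"][110:310,190:340],None,fx=3,fy=3,interpolation=cv2.INTER_CUBIC)[:600])
t=np.load("top.npz");W=world("top",t["d"]);p=t["p"].astype(int)
z=W[...,2]
def comps(m,a=40):
    n,l,stt,c=cv2.connectedComponentsWithStats(m.astype(np.uint8))
    return [(l==i) for i in range(1,n) if stt[i,4]>a]
for m in comps((z>.07)&(z<.11)&(W[...,0]<.72)&(W[...,0]>.25)&(abs(W[...,1])<.5)):
    P=W[m];(cx,cy),r=cv2.minEnclosingCircle(P[:,:2].astype(np.float32));v,u=np.nonzero(m)
    print("tin?",round(u.mean()),round(v.mean()),np.round([cx,cy,r,np.median(P[:,2])],4),P[:,:2].mean(0).round(4),p[m].mean(0).round())
# tray: bright rim/green floor region
u0,v0=375,191
g=np.zeros(z.shape,bool);g[150:230,310:440]=1
m=max(comps(g&(p.sum(-1)>300)),key=lambda a:a.sum())
P=W[m];print("tray z",np.percentile(P[:,2],[5,50,95]).round(4),m.sum())
q=cv2.minAreaRect(P[:,:2].astype(np.float32));print(q,P[:,:2].mean(0))
```

```text
tin? 398 135 [ 0.6531 -0.2351  0.0191  0.0757] [ 0.6528 -0.2341] [138. 150. 161.]
tin? 276 196 [0.4955 0.0782 0.0316 0.0964] [0.4951 0.078 ] [161. 175. 189.]
tin? 181 203 [0.4751 0.3172 0.0317 0.0965] [0.4745 0.316 ] [159. 173. 187.]
tin? 227 208 [0.4644 0.2001 0.0316 0.0965] [0.4641 0.1996] [161. 176. 190.]
tin? 321 244 [ 0.3753 -0.038   0.0317  0.0782] [ 0.3753 -0.0373] [103. 218. 245.]
tin? 137 248 [0.3602 0.4294 0.032  0.0784] [0.3604 0.4288] [176. 167. 245.]
tin? 248 268 [0.3123 0.147  0.0317 0.0786] [0.313  0.1467] [105. 221. 246.]
tin? 208 282 [0.2773 0.2482 0.0317 0.0782] [0.278  0.2474] [168. 157. 244.]
tray z [0.0019 0.0071 0.0149] 3482
((0.5129315853118896, -0.11167044937610626), (0.14796221256256104, 0.44256648421287537), 1.0860249996185303) [ 0.51413239 -0.1924305 ]
```

View pics/3.png

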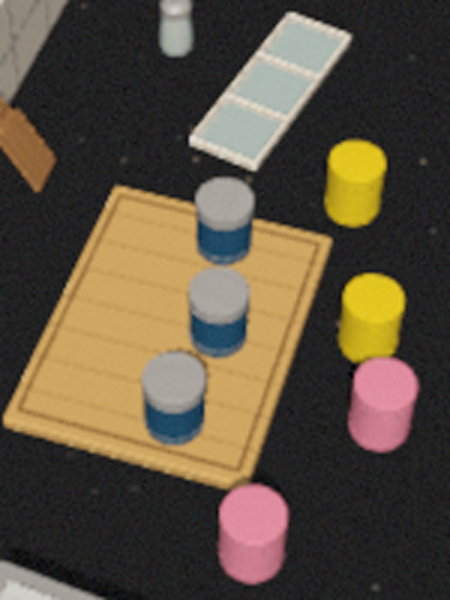

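The crop confirms it: the three blue steel-lidded tins stand on the board, and the yellow and pink ones are plain and off it. Next I refine the tray fit.

Run:
```python
from h import *
t=np.load("top.npz");W=world("top",t["d"]);p=t["p"].astype(int);z=W[...,2]
g=np.zeros(z.shape,np.uint8);g[155:225,315:435]=1
m=(g>0)&(p.sum(-1)>240)&(t["d"]>0)
m=cv2.morphologyEx(m.astype(np.uint8),cv2.MORPH_OPEN,np.ones((3,3)))
# intersect pixel rays with z=0.014 plane for outline
c=camera_info("top");K=np.array(c["intrinsics"]);T=np.array(c["world_from_camera"])
cs,_=cv2.findContours(m,cv2.RETR_EXTERNAL,cv2.CHAIN_APPROX_NONE);cc=max(cs,key=cv2.contourArea)
q=cv2.minAreaRect(cc);print(q)
def ray(u,v,h):
    d=T[:3,:3]@[(u-K[0,2])/K[0,0],-(v-K[1,2])/K[1,1],-1];return T[:3,3]+d*(h-T[2,3])/d[2]
B=np.array([ray(u,v,.012) for u,v in cv2.boxPoints(q)]);print(B.round(4),np.linalg.norm(B[0]-B[1]),np.linalg.norm(B[1]-B[2]))
ctr=B.mean(0)
e=B[1]-B[0] if np.linalg.norm(B[1]-B[0])>.2 else B[2]-B[1]
e/=np.linalg.norm(e);e*=np.sign(e[1]);yaw=np.arctan2(-e[0],e[1])
print("ctr",ctr,"yaw",yaw)
for i in(1,0,-1): print("well",(ctr+e*.085*i).round(4))
# floor brightness check at wells
```

```text
((375.41705322265625, 191.05364990234375), (100.01520538330078, 35.689788818359375), 12.094758033752441)
[[ 0.4945 -0.0512  0.012 ]
 [ 0.5894 -0.0718  0.012 ]
 [ 0.534  -0.3337  0.012 ]
 [ 0.4401 -0.3118  0.012 ]] 0.09718362256256013 0.26772913977879653
ctr [ 0.51449037 -0.19212328  0.012     ] yaw -0.2087193225374436
well [ 0.5321 -0.109   0.012 ]
well [ 0.5145 -0.1921  0.012 ]
well [ 0.4969 -0.2753  0.012 ]
```

```bash
cat >> h.py <<'E'
TIN=dict(t1=(.4953,.0781),t2=(.4643,.1999),t3=(.4748,.3166))
WELL=dict(w0=(.5321,-.109),w1=(.5145,-.1921),w2=(.4969,-.2753))
YAW=np.arctan2(-.207,.978)   # direction of tool y
def go(xy,z):
    o=observe();M=R.from_rotvec(o["eef_rot"]).as_matrix()
    y=np.array([np.cos(YAW),np.sin(YAW),0]);zz=np.array([0,0,-1.]);G=np.stack([np.cross(y,zz),y,zz],1)
    d=M.T@(np.r_[xy,z]-o["ee_pos"])*100
    print("t(cm)",d.round(2),"r",R.from_matrix(M.T@G).as_rotvec().round(4),"time",o["time_s"],"F",np.round(o["wrist_force"],2),"w",o["grip_width"])
E
python3 -c "
from h import *
go(TIN['t1'],.16)"
```

```text
t(cm) [-49.49  46.93   4.62] r [ 2.0000e-04 -3.0000e-04  2.0972e+00] time 0.45 F [-0.55  1.01 -0.49] w 1.0007661252213067
```

step_arm([
  {"gripper": 1, "tx": -49.5, "ty": 46.9, "tz": 2.5, "rz": -1.044},
  {"gripper": 1, "tx": -49.5, "ty": 46.9, "tz": 2.5, "rz": -1.044},
  {"gripper": 1, "tx": -49.5, "ty": 46.9, "tz": 2.5, "rz": -1.044},
  {"gripper": 1, "tx": -49.5, "ty": 46.9, "tz": 2.5, "rz": -1.044},
  {"gripper": 1, "tx": -49.5, "ty": 46.9, "tz": 2.5, "rz": -1.044},
  {"gripper": 1, "tx": -49.5, "ty": 46.9, "tz": 2.5, "rz": -1.044},
  {"gripper": 1, "tx": -49.5, "ty": 46.9, "tz": 2.5, "rz": -1.044},
  {"gripper": 1, "tx": -49.5, "ty": 46.9, "tz": 2.5, "rz": -1.044},
  {"gripper": 1, "tx": -49.5, "ty": 46.9, "tz": 2.5, "rz": -1.044},
  {"gripper": 1, "tx": -49.5, "ty": 46.9, "tz": 2.5, "rz": -1.044},
  {"gripper": 1, "tx": -49.5, "ty": 46.9, "tz": 2.5, "rz": -1.044},
  {"gripper": 1, "tx": -49.5, "ty": 46.9, "tz": 2.5, "rz": -1.044},
], grip_force=40)

```text
validation failed for argument at $.in...
```

```bash
sed -i 's/^YAW=.*/YAW=np.arctan2(.207,-.978)/' h.py; python3 -c "
from h import *
go(TIN['t1'],.040);print(observe()['ee_pos'])"
```

```text
t(cm) [-49.49  46.93  16.62] r [ 2.0000e-04  1.0000e-04 -1.0444e+00] time 0.45 F [-0.55  1.01 -0.49] w 1.0007661252213067
[ 0.171865   -0.52237469  0.20608406]
```

step_arm([
  {"gripper": 1.0, "tx": -49.5, "ty": 46.9, "tz": 2.5, "rx": 0.0, "ry": 0.0, "rz": -1.044},
  {"gripper": 1.0, "tx": -49.5, "ty": 46.9, "tz": 2.5, "rx": 0.0, "ry": 0.0, "rz": -1.044},
], grip_force=40)

```text
time_s: 0.7
ee_pos: [0.2314, -0.4115, 0.2012]
eef_rot: [1.073, -2.953, -0.001]
wrist_force: [1.7, -0.1, 0.5]
grip_width: 1.001
gripper_force: 0.0
```

```bash
python3 -c "
from h import *
go(TIN['t1'],.16)"
```

```text
t(cm) [-51.66  20.6    4.12] r [ 4.000e-04  1.000e-04 -6.653e-01] time 0.7 F [ 1.66 -0.08  0.52] w 1.000529732845619
```

step_arm([
  {"gripper": 1, "tx": -51.2, "ty": 20.3, "tz": 2, "rx": 0, "ry": 0, "rz": -0.665},
  {"gripper": 1, "tx": -51.2, "ty": 20.3, "tz": 2, "rx": 0, "ry": 0, "rz": -0.665},
  {"gripper": 1, "tx": -51.2, "ty": 20.3, "tz": 2, "rx": 0, "ry": 0, "rz": -0.665},
  {"gripper": 1, "tx": -51.2, "ty": 20.3, "tz": 2, "rx": 0, "ry": 0, "rz": -0.665},
  {"gripper": 1, "tx": -51.2, "ty": 20.3, "tz": 2, "rx": 0, "ry": 0, "rz": -0.665},
  {"gripper": 1, "tx": -51.2, "ty": 20.3, "tz": 4, "rx": 0, "ry": 0, "rz": -0.665},
  {"gripper": 1, "tx": -51.2, "ty": 20.3, "tz": 4, "rx": 0, "ry": 0, "rz": -0.665},
  {"gripper": 1, "tx": -51.2, "ty": 20.3, "tz": 4, "rx": 0, "ry": 0, "rz": -0.665},
  {"gripper": 1, "tx": -51.2, "ty": 20.3, "tz": 4, "rx": 0, "ry": 0, "rz": -0.665},
  {"gripper": 1, "tx": -51.2, "ty": 20.3, "tz": 4, "rx": 0, "ry": 0, "rz": -0.665},
  {"gripper": 1, "tx": -51.2, "ty": 20.3, "tz": 4, "rx": 0, "ry": 0, "rz": -0.665},
])

```text
time_s: 2.08
ee_pos: [0.4953, 0.0707, 0.1615]
eef_rot: [1.973, -2.444, -0.0]
wrist_force: [-0.3, -0.2, 0.5]
grip_width: 0.999
gripper_force: 0.0
```

```bash
python3 -c "
from h import *
go(TIN['t1'],.04)"
```

```text
t(cm) [-0.73  0.15 12.15] r [ 0.0003 -0.0004 -0.0039] time 2.075 F [-0.26 -0.15  0.54] w 0.9991876306450266
```

step_arm([
  {"gripper": 1, "tx": -0.6, "ty": 0.1, "tz": 4, "rx": 0, "ry": 0, "rz": 0},
  {"gripper": 1, "tx": -0.6, "ty": 0.1, "tz": 8, "rx": 0, "ry": 0, "rz": 0},
  {"gripper": 1, "tx": -0.6, "ty": 0.1, "tz": 12.1, "rx": 0, "ry": 0, "rz": 0},
  {"gripper": 1, "tx": -0.6, "ty": 0.1, "tz": 12.1, "rx": 0, "ry": 0, "rz": 0},
  {"gripper": 0.5, "tx": -0.6, "ty": 0.1, "tz": 12.1, "rx": 0, "ry": 0, "rz": 0},
  {"gripper": 0.5, "tx": -0.6, "ty": 0.1, "tz": 12.1, "rx": 0, "ry": 0, "rz": 0},
  {"gripper": 0.5, "tx": -0.6, "ty": 0.1, "tz": 12.1, "rx": 0, "ry": 0, "rz": 0},
  {"gripper": 0.5, "tx": -0.6, "ty": 0.1, "tz": 12.1, "rx": 0, "ry": 0, "rz": 0},
])

```text
time_s: 3.08
ee_pos: [0.4973, 0.0768, 0.0433]
eef_rot: [-1.971, 2.442, -0.003]
wrist_force: [-2.2, -2.1, 6.4]
grip_width: 0.731
gripper_force: 43.8
```

```bash
python3 -c "
from h import *
go(TIN['t1'],.04);print(observe()['gripper_force'])"
```

```text
t(cm) [-0.08  0.22  0.33] r [-0.0038  0.0016 -0.004 ] time 3.075 F [-2.25 -2.06  6.39] w 0.731217228994142
43.78345750272274
```

step_arm([
  {"gripper": 0.5, "tx": 0, "ty": 0, "tz": -1, "rx": 0, "ry": 0, "rz": 0},
  {"gripper": 0.5, "tx": 0, "ty": 0, "tz": -3, "rx": 0, "ry": 0, "rz": 0},
  {"gripper": 0.5, "tx": 0, "ty": 0, "tz": -7, "rx": 0, "ry": 0, "rz": 0},
  {"gripper": 0.5, "tx": 0, "ty": 0, "tz": -11, "rx": 0, "ry": 0, "rz": 0},
  {"gripper": 0.5, "tx": 0, "ty": 0, "tz": -12, "rx": 0, "ry": 0, "rz": 0},
  {"gripper": 0.5, "tx": 0, "ty": 0, "tz": -12, "rx": 0, "ry": 0, "rz": 0},
  {"gripper": 0.5, "tx": 0, "ty": 0, "tz": -12, "rx": 0, "ry": 0, "rz": 0},
  {"gripper": 0.5, "tx": 0, "ty": 0, "tz": -12, "rx": 0, "ry": 0, "rz": 0},
])

```text
time_s: 4.08
ee_pos: [0.495, 0.0765, 0.1593]
eef_rot: [1.971, -2.443, -0.001]
wrist_force: [0.1, 0.4, -2.8]
grip_width: 0.729
gripper_force: 44.7
```

```bash
cat >> h.py <<'E'
def weigh():
    F=[]
    for _ in range(6): grab_frame("top");F.append(observe()["wrist_force"])
    print("weight F",np.mean(F,0).round(3),"sd",np.std(F,0).round(3))
E
python3 -c "
from h import *
weigh();go(WELL['w2'],.14)"
```

```text
weight F [ 0.101  0.204 -1.989] sd [0.604 0.553 0.418]
t(cm) [34.39 -7.56  2.04] r [ 0.0004 -0.0002 -0.0044] time 4.375 F [ 0.28  0.02 -1.9 ] w 0.7290041874977979
```

step_arm([
  {"gripper": 0.5, "tx": 3, "ty": -0.7, "tz": 0, "rx": 0, "ry": 0, "rz": 0},
  {"gripper": 0.5, "tx": 8, "ty": -1.8, "tz": 0, "rx": 0, "ry": 0, "rz": 0},
  {"gripper": 0.5, "tx": 13, "ty": -2.9, "tz": 0, "rx": 0, "ry": 0, "rz": 0},
  {"gripper": 0.5, "tx": 18, "ty": -4, "tz": 0, "rx": 0, "ry": 0, "rz": 0},
  {"gripper": 0.5, "tx": 23, "ty": -5.1, "tz": 0, "rx": 0, "ry": 0, "rz": 0},
  {"gripper": 0.5, "tx": 28, "ty": -6.2, "tz": 0, "rx": 0, "ry": 0, "rz": 0},
  {"gripper": 0.5, "tx": 32, "ty": -7.1, "tz": 1, "rx": 0, "ry": 0, "rz": 0},
  {"gripper": 0.5, "tx": 34.4, "ty": -7.6, "tz": 3, "rx": 0, "ry": 0, "rz": 0},
  {"gripper": 0.5, "tx": 34.4, "ty": -7.6, "tz": 6, "rx": 0, "ry": 0, "rz": 0},
  {"gripper": 0.5, "tx": 34.4, "ty": -7.6, "tz": 8, "rx": 0, "ry": 0, "rz": 0},
  {"gripper": 0.5, "tx": 34.4, "ty": -7.6, "tz": 8, "rx": 0, "ry": 0, "rz": 0},
  {"gripper": 0.5, "tx": 34.4, "ty": -7.6, "tz": 8, "rx": 0, "ry": 0, "rz": 0},
])

```text
time_s: 5.88
ee_pos: [0.4981, -0.2758, 0.0817]
eef_rot: [-1.973, 2.444, -0.003]
wrist_force: [0.5, -0.1, -2.4]
grip_width: 0.729
gripper_force: 44.8
```

```bash
python3 -c "
from h import *
go(WELL['w2'],.0313)
im,d=grab_frame('top');cv2.imwrite('pics/4.png',cv2.resize(im[140:260,290:450],None,fx=4,fy=4))
im,d=grab_frame('side');cv2.imwrite('pics/5.png',cv2.resize(im[80:200,220:340],None,fx=5,fy=5))"
```

```text
t(cm) [-0.03  0.13  5.04] r [-0.0016 -0.0006 -0.004 ] time 5.875 F [ 0.46 -0.11 -2.35] w 0.7292194338908727
```

View pics/5.png

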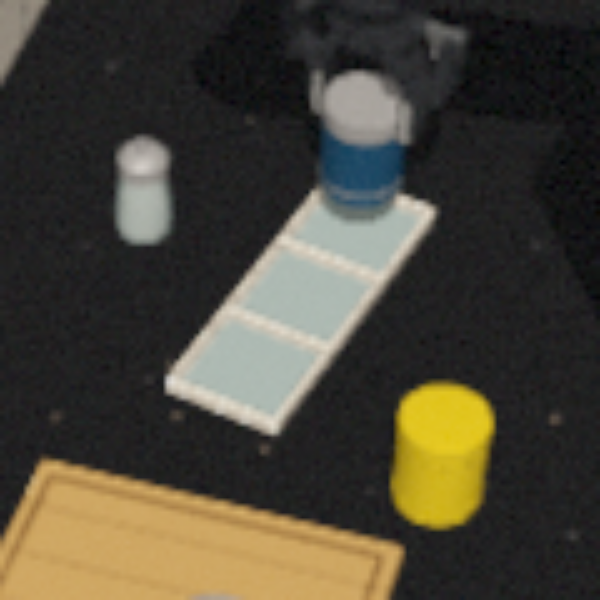

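The tin hangs upright over the far end compartment, with its base at about (362,205) in the crop. I'll lower it slowly.

step_arm([
  {"gripper": 0.5, "tx": 0, "ty": 0.1, "tz": 2, "rx": 0, "ry": 0, "rz": 0},
  {"gripper": 0.5, "tx": 0, "ty": 0.1, "tz": 3.5, "rx": 0, "ry": 0, "rz": 0},
  {"gripper": 0.5, "tx": 0, "ty": 0.1, "tz": 4.1, "rx": 0, "ry": 0, "rz": 0},
  {"gripper": 0.5, "tx": 0, "ty": 0.1, "tz": 4.4, "rx": 0, "ry": 0, "rz": 0},
  {"gripper": 0.5, "tx": 0, "ty": 0.1, "tz": 4.6, "rx": 0, "ry": 0, "rz": 0},
  {"gripper": 0.5, "tx": 0, "ty": 0.1, "tz": 4.75, "rx": 0, "ry": 0, "rz": 0},
  {"gripper": 0.5, "tx": 0, "ty": 0.1, "tz": 4.85, "rx": 0, "ry": 0, "rz": 0},
  {"gripper": 0.5, "tx": 0, "ty": 0.1, "tz": 4.9, "rx": 0, "ry": 0, "rz": 0},
  {"gripper": 0.5, "tx": 0, "ty": 0.1, "tz": 4.95, "rx": 0, "ry": 0, "rz": 0},
  {"gripper": 0.5, "tx": 0, "ty": 0.1, "tz": 4.95, "rx": 0, "ry": 0, "rz": 0},
])

```text
time_s: 7.22
ee_pos: [0.4964, -0.2754, 0.0315]
eef_rot: [-1.973, 2.445, -0.001]
wrist_force: [-1.4, -0.2, 2.0]
grip_width: 0.726
gripper_force: 45.1
```

step_arm([
  {"gripper": 0.85, "tx": 0, "ty": 0, "tz": 0, "rx": 0, "ry": 0, "rz": 0},
  {"gripper": 1, "tx": 0, "ty": 0, "tz": 0, "rx": 0, "ry": 0, "rz": 0},
  {"gripper": 1, "tx": 0, "ty": 0, "tz": 0, "rx": 0, "ry": 0, "rz": 0},
  {"gripper": 1, "tx": 0, "ty": 0, "tz": -1, "rx": 0, "ry": 0, "rz": 0},
  {"gripper": 1, "tx": 0, "ty": 0, "tz": -4, "rx": 0, "ry": 0, "rz": 0},
  {"gripper": 1, "tx": 0, "ty": 0, "tz": -9, "rx": 0, "ry": 0, "rz": 0},
  {"gripper": 1, "tx": 0, "ty": 0, "tz": -13, "rx": 0, "ry": 0, "rz": 0},
  {"gripper": 1, "tx": 0, "ty": 0, "tz": -13, "rx": 0, "ry": 0, "rz": 0},
])

```text
time_s: 8.22
ee_pos: [0.4986, -0.2764, 0.166]
eef_rot: [-1.97, 2.441, -0.012]
wrist_force: [0.2, -0.0, -1.5]
grip_width: 0.996
gripper_force: 0.0
```

```bash
python3 -c "
from h import *
weigh();go(TIN['t2'],.16)"
```

```text
weight F [ 0.317  0.118 -0.655] sd [0.527 0.376 0.419]
t(cm) [-4.576e+01  1.312e+01  4.000e-02] r [ 0.0021  0.0002 -0.0045] time 8.525 F [ 0.4   0.09 -0.47] w 0.9999063468758064
```

step_arm([
  {"gripper": 1, "tx": -45.6, "ty": 13.1, "tz": 0, "rx": 0, "ry": 0, "rz": 0},
  {"gripper": 1, "tx": -45.6, "ty": 13.1, "tz": 0, "rx": 0, "ry": 0, "rz": 0},
  {"gripper": 1, "tx": -45.6, "ty": 13.1, "tz": 0, "rx": 0, "ry": 0, "rz": 0},
  {"gripper": 1, "tx": -45.6, "ty": 13.1, "tz": 0, "rx": 0, "ry": 0, "rz": 0},
  {"gripper": 1, "tx": -45.6, "ty": 13.1, "tz": 0, "rx": 0, "ry": 0, "rz": 0},
  {"gripper": 1, "tx": -45.6, "ty": 13.1, "tz": 0, "rx": 0, "ry": 0, "rz": 0},
  {"gripper": 1, "tx": -45.6, "ty": 13.1, "tz": 0, "rx": 0, "ry": 0, "rz": 0},
  {"gripper": 1, "tx": -45.6, "ty": 13.1, "tz": 0, "rx": 0, "ry": 0, "rz": 0},
  {"gripper": 1, "tx": -45.6, "ty": 13.1, "tz": 1, "rx": 0, "ry": 0, "rz": 0},
  {"gripper": 1, "tx": -45.6, "ty": 13.1, "tz": 3, "rx": 0, "ry": 0, "rz": 0},
  {"gripper": 1, "tx": -45.6, "ty": 13.1, "tz": 3, "rx": 0, "ry": 0, "rz": 0},
])

```text
time_s: 9.9
ee_pos: [0.4634, 0.1966, 0.1291]
eef_rot: [1.969, -2.442, -0.0]
wrist_force: [0.1, -0.7, 0.2]
grip_width: 1.0
gripper_force: 0.0
```

```bash
python3 -c "
from h import *
weigh();go(TIN['t2'],.041)"
```

```text
weight F [0.058 0.012 0.012] sd [0.403 0.309 0.653]
t(cm) [-0.16  0.13  9.08] r [-0.0009  0.0009 -0.0048] time 10.2 F [0.34 0.16 0.41] w 1.0014473891738591
```

step_arm([
  {"gripper": 1, "tx": -0.2, "ty": 0.1, "tz": 4, "rx": 0, "ry": 0, "rz": 0},
  {"gripper": 1, "tx": -0.2, "ty": 0.1, "tz": 8, "rx": 0, "ry": 0, "rz": 0},
  {"gripper": 1, "tx": -0.2, "ty": 0.1, "tz": 9, "rx": 0, "ry": 0, "rz": 0},
  {"gripper": 1, "tx": -0.2, "ty": 0.1, "tz": 9, "rx": 0, "ry": 0, "rz": 0},
  {"gripper": 0.5, "tx": -0.2, "ty": 0.1, "tz": 9, "rx": 0, "ry": 0, "rz": 0},
  {"gripper": 0.5, "tx": -0.2, "ty": 0.1, "tz": 9, "rx": 0, "ry": 0, "rz": 0},
  {"gripper": 0.5, "tx": -0.2, "ty": 0.1, "tz": 9, "rx": 0, "ry": 0, "rz": 0},
  {"gripper": 0.5, "tx": -0.2, "ty": 0.1, "tz": 9, "rx": 0, "ry": 0, "rz": 0},
  {"gripper": 0.5, "tx": -0.2, "ty": 0.1, "tz": 9, "rx": 0, "ry": 0, "rz": 0},
])

```text
time_s: 11.32
ee_pos: [0.4657, 0.2011, 0.0431]
eef_rot: [-1.971, 2.441, -0.001]
wrist_force: [0.3, -0.7, 6.7]
grip_width: 0.719
gripper_force: 43.1
```

step_arm([
  {"gripper": 0.5, "tx": 0, "ty": 0, "tz": -1, "rx": 0, "ry": 0, "rz": 0},
  {"gripper": 0.5, "tx": 0, "ty": 0, "tz": -3, "rx": 0, "ry": 0, "rz": 0},
  {"gripper": 0.5, "tx": 0, "ty": 0, "tz": -7, "rx": 0, "ry": 0, "rz": 0},
  {"gripper": 0.5, "tx": 0, "ty": 0, "tz": -11, "rx": 0, "ry": 0, "rz": 0},
  {"gripper": 0.5, "tx": 0, "ty": 0, "tz": -12, "rx": 0, "ry": 0, "rz": 0},
  {"gripper": 0.5, "tx": 0, "ty": 0, "tz": -12, "rx": 0, "ry": 0, "rz": 0},
  {"gripper": 0.5, "tx": 0, "ty": 0, "tz": -12, "rx": 0, "ry": 0, "rz": 0},
  {"gripper": 0.5, "tx": 0, "ty": 0, "tz": -12, "rx": 0, "ry": 0, "rz": 0},
])

```text
time_s: 12.32
ee_pos: [0.4635, 0.1998, 0.1598]
eef_rot: [1.971, -2.443, -0.0]
wrist_force: [0.1, -0.7, -1.8]
grip_width: 0.72
gripper_force: 44.4
```

```bash
python3 -c "
from h import *
weigh();go(WELL['w1'],.14)"
```

```text
weight F [ 0.304 -0.172 -2.121] sd [0.288 0.678 0.286]
t(cm) [ 37.28 -13.22   2.1 ] r [ 0.0002 -0.0003 -0.0045] time 12.625 F [ 0.56 -0.58 -1.74] w 0.7203467202260444
```

step_arm([
  {"gripper": 0.5, "tx": 3, "ty": -1.1, "tz": 0, "rx": 0, "ry": 0, "rz": 0},
  {"gripper": 0.5, "tx": 8, "ty": -2.8, "tz": 0, "rx": 0, "ry": 0, "rz": 0},
  {"gripper": 0.5, "tx": 13, "ty": -4.6, "tz": 0, "rx": 0, "ry": 0, "rz": 0},
  {"gripper": 0.5, "tx": 18, "ty": -6.4, "tz": 0, "rx": 0, "ry": 0, "rz": 0},
  {"gripper": 0.5, "tx": 23, "ty": -8.1, "tz": 0, "rx": 0, "ry": 0, "rz": 0},
  {"gripper": 0.5, "tx": 28, "ty": -9.9, "tz": 0, "rx": 0, "ry": 0, "rz": 0},
  {"gripper": 0.5, "tx": 33, "ty": -11.7, "tz": 0, "rx": 0, "ry": 0, "rz": 0},
  {"gripper": 0.5, "tx": 36.2, "ty": -12.8, "tz": 0, "rx": 0, "ry": 0, "rz": 0},
  {"gripper": 0.5, "tx": 37.2, "ty": -13.2, "tz": 2, "rx": 0, "ry": 0, "rz": 0},
  {"gripper": 0.5, "tx": 37.2, "ty": -13.2, "tz": 5, "rx": 0, "ry": 0, "rz": 0},
  {"gripper": 0.5, "tx": 37.2, "ty": -13.2, "tz": 8, "rx": 0, "ry": 0, "rz": 0},
  {"gripper": 0.5, "tx": 37.2, "ty": -13.2, "tz": 8, "rx": 0, "ry": 0, "rz": 0},
])

```text
time_s: 14.12
ee_pos: [0.5125, -0.1909, 0.0789]
eef_rot: [1.97, -2.443, -0.007]
wrist_force: [0.5, 0.8, -1.6]
grip_width: 0.723
gripper_force: 44.7
```

```bash
python3 -c "
from h import *
go(WELL['w1'],.0313)"
```

```text
t(cm) [ 0.07 -0.24  4.76] r [ 0.0057 -0.0002 -0.0049] time 14.125 F [ 0.46  0.75 -1.58] w 0.7228474492728889
```

step_arm([
  {"gripper": 0.5, "tx": 0, "ty": -0.1, "tz": 2, "rx": 0, "ry": 0, "rz": 0},
  {"gripper": 0.5, "tx": 0, "ty": -0.1, "tz": 3.5, "rx": 0, "ry": 0, "rz": 0},
  {"gripper": 0.5, "tx": 0, "ty": -0.1, "tz": 4.1, "rx": 0, "ry": 0, "rz": 0},
  {"gripper": 0.5, "tx": 0, "ty": -0.1, "tz": 4.4, "rx": 0, "ry": 0, "rz": 0},
  {"gripper": 0.5, "tx": 0, "ty": -0.1, "tz": 4.6, "rx": 0, "ry": 0, "rz": 0},
  {"gripper": 0.5, "tx": 0, "ty": -0.1, "tz": 4.7, "rx": 0, "ry": 0, "rz": 0},
  {"gripper": 0.5, "tx": 0, "ty": -0.1, "tz": 4.8, "rx": 0, "ry": 0, "rz": 0},
  {"gripper": 0.5, "tx": 0, "ty": -0.1, "tz": 4.85, "rx": 0, "ry": 0, "rz": 0},
  {"gripper": 0.5, "tx": 0, "ty": -0.1, "tz": 4.9, "rx": 0, "ry": 0, "rz": 0},
  {"gripper": 0.5, "tx": 0, "ty": -0.1, "tz": 4.9, "rx": 0, "ry": 0, "rz": 0},
])

```text
time_s: 15.38
ee_pos: [0.5155, -0.1915, 0.0321]
eef_rot: [1.973, -2.445, -0.0]
wrist_force: [-0.3, 0.2, -2.1]
grip_width: 0.719
gripper_force: 44.8
```

Not in contact yet, so I'll lower it a little more.

step_arm([
  {"gripper": 0.5, "tx": 0, "ty": 0, "tz": 0.05, "rx": 0, "ry": 0, "rz": 0},
  {"gripper": 0.5, "tx": 0, "ty": 0, "tz": 0.1, "rx": 0, "ry": 0, "rz": 0},
  {"gripper": 0.5, "tx": 0, "ty": 0, "tz": 0.15, "rx": 0, "ry": 0, "rz": 0},
  {"gripper": 0.5, "tx": 0, "ty": 0, "tz": 0.15, "rx": 0, "ry": 0, "rz": 0},
])

```text
time_s: 15.88
ee_pos: [0.5156, -0.1916, 0.0311]
eef_rot: [1.973, -2.445, 0.001]
wrist_force: [-1.5, -0.2, 3.4]
grip_width: 0.723
gripper_force: 45.2
```

step_arm([
  {"gripper": 0.85, "tx": 0, "ty": 0, "tz": 0, "rx": 0, "ry": 0, "rz": 0},
  {"gripper": 1, "tx": 0, "ty": 0, "tz": 0, "rx": 0, "ry": 0, "rz": 0},
  {"gripper": 1, "tx": 0, "ty": 0, "tz": 0, "rx": 0, "ry": 0, "rz": 0},
  {"gripper": 1, "tx": 0, "ty": 0, "tz": -1, "rx": 0, "ry": 0, "rz": 0},
  {"gripper": 1, "tx": 0, "ty": 0, "tz": -4, "rx": 0, "ry": 0, "rz": 0},
  {"gripper": 1, "tx": 0, "ty": 0, "tz": -9, "rx": 0, "ry": 0, "rz": 0},
  {"gripper": 1, "tx": 0, "ty": 0, "tz": -13, "rx": 0, "ry": 0, "rz": 0},
  {"gripper": 1, "tx": 0, "ty": 0, "tz": -13, "rx": 0, "ry": 0, "rz": 0},
])

```text
time_s: 16.88
ee_pos: [0.5179, -0.1921, 0.1653]
eef_rot: [-1.97, 2.44, -0.011]
wrist_force: [-0.5, 0.7, -0.6]
grip_width: 1.003
gripper_force: 0.0
```

```bash
python3 -c "
from h import *
go(TIN['t3'],.13)"
```

```text
t(cm) [-48.82  14.98   3.4 ] r [-0.0087 -0.0001 -0.0041] time 16.875 F [-0.5   0.66 -0.55] w 1.0029716981111894
```

step_arm([
  {"gripper": 1, "tx": -48.8, "ty": 14.8, "tz": 0, "rx": 0, "ry": 0, "rz": 0},
  {"gripper": 1, "tx": -48.8, "ty": 14.8, "tz": 0, "rx": 0, "ry": 0, "rz": 0},
  {"gripper": 1, "tx": -48.8, "ty": 14.8, "tz": 0, "rx": 0, "ry": 0, "rz": 0},
  {"gripper": 1, "tx": -48.8, "ty": 14.8, "tz": 0, "rx": 0, "ry": 0, "rz": 0},
  {"gripper": 1, "tx": -48.8, "ty": 14.8, "tz": 0, "rx": 0, "ry": 0, "rz": 0},
  {"gripper": 1, "tx": -48.8, "ty": 14.8, "tz": 0, "rx": 0, "ry": 0, "rz": 0},
  {"gripper": 1, "tx": -48.8, "ty": 14.8, "tz": 0, "rx": 0, "ry": 0, "rz": 0},
  {"gripper": 1, "tx": -48.8, "ty": 14.8, "tz": 0, "rx": 0, "ry": 0, "rz": 0},
  {"gripper": 1, "tx": -48.8, "ty": 14.8, "tz": 1, "rx": 0, "ry": 0, "rz": 0},
  {"gripper": 1, "tx": -48.8, "ty": 14.8, "tz": 3, "rx": 0, "ry": 0, "rz": 0},
  {"gripper": 1, "tx": -48.8, "ty": 14.8, "tz": 3, "rx": 0, "ry": 0, "rz": 0},
  {"gripper": 1, "tx": -48.8, "ty": 14.8, "tz": 3, "rx": 0, "ry": 0, "rz": 0},
])

```text
time_s: 18.38
ee_pos: [0.4744, 0.3162, 0.1312]
eef_rot: [-1.972, 2.445, -0.001]
wrist_force: [1.2, 0.5, 0.1]
grip_width: 0.996
gripper_force: 0.0
```

```bash
python3 -c "
from h import *
go(TIN['t3'],.041)"
```

```text
t(cm) [-0.04 -0.02  9.02] r [-0.0006  0.0001 -0.005 ] time 18.375 F [1.22 0.47 0.13] w 0.9955368857937704
```

step_arm([
  {"gripper": 1, "tx": 0, "ty": 0, "tz": 4, "rx": 0, "ry": 0, "rz": 0},
  {"gripper": 1, "tx": 0, "ty": 0, "tz": 8, "rx": 0, "ry": 0, "rz": 0},
  {"gripper": 1, "tx": 0, "ty": 0, "tz": 9, "rx": 0, "ry": 0, "rz": 0},
  {"gripper": 1, "tx": 0, "ty": 0, "tz": 9, "rx": 0, "ry": 0, "rz": 0},
  {"gripper": 0.5, "tx": 0, "ty": 0, "tz": 9, "rx": 0, "ry": 0, "rz": 0},
  {"gripper": 0.5, "tx": 0, "ty": 0, "tz": 9, "rx": 0, "ry": 0, "rz": 0},
  {"gripper": 0.5, "tx": 0, "ty": 0, "tz": 9, "rx": 0, "ry": 0, "rz": 0},
  {"gripper": 0.5, "tx": 0, "ty": 0, "tz": 9, "rx": 0, "ry": 0, "rz": 0},
  {"gripper": 0.5, "tx": 0, "ty": 0, "tz": 9, "rx": 0, "ry": 0, "rz": 0},
])

```text
time_s: 19.5
ee_pos: [0.4755, 0.3178, 0.043]
eef_rot: [-1.971, 2.441, -0.0]
wrist_force: [0.6, -0.9, 6.9]
grip_width: 0.723
gripper_force: 43.1
```

step_arm([
  {"gripper": 0.5, "tx": 0, "ty": 0, "tz": -1, "rx": 0, "ry": 0, "rz": 0},
  {"gripper": 0.5, "tx": 0, "ty": 0, "tz": -3, "rx": 0, "ry": 0, "rz": 0},
  {"gripper": 0.5, "tx": 0, "ty": 0, "tz": -7, "rx": 0, "ry": 0, "rz": 0},
  {"gripper": 0.5, "tx": 0, "ty": 0, "tz": -11, "rx": 0, "ry": 0, "rz": 0},
  {"gripper": 0.5, "tx": 0, "ty": 0, "tz": -12, "rx": 0, "ry": 0, "rz": 0},
  {"gripper": 0.5, "tx": 0, "ty": 0, "tz": -12, "rx": 0, "ry": 0, "rz": 0},
  {"gripper": 0.5, "tx": 0, "ty": 0, "tz": -12, "rx": 0, "ry": 0, "rz": 0},
  {"gripper": 0.5, "tx": 0, "ty": 0, "tz": -12, "rx": 0, "ry": 0, "rz": 0},
])

```text
time_s: 20.5
ee_pos: [0.4734, 0.3163, 0.1589]
eef_rot: [1.971, -2.443, 0.0]
wrist_force: [-0.1, -0.8, -4.7]
grip_width: 0.718
gripper_force: 45.4
```

```bash
python3 -c "
from h import *
weigh();go(WELL['w0'],.14)"
```

```text
weight F [-0.1    0.434 -4.062] sd [0.69  0.25  0.575]
t(cm) [ 40.39 -14.68   2.05] r [ 0.0002 -0.0003 -0.0044] time 20.8 F [-0.25  0.43 -3.74] w 0.720643647280698
```

The third tin is the heaviest, at about 4.1 N against 2.0 and 2.1 N.

step_arm([
  {"gripper": 0.5, "tx": 3, "ty": -1.1, "tz": 0, "rx": 0, "ry": 0, "rz": 0},
  {"gripper": 0.5, "tx": 8, "ty": -2.9, "tz": 0, "rx": 0, "ry": 0, "rz": 0},
  {"gripper": 0.5, "tx": 13, "ty": -4.7, "tz": 0, "rx": 0, "ry": 0, "rz": 0},
  {"gripper": 0.5, "tx": 18, "ty": -6.5, "tz": 0, "rx": 0, "ry": 0, "rz": 0},
  {"gripper": 0.5, "tx": 23, "ty": -8.4, "tz": 0, "rx": 0, "ry": 0, "rz": 0},
  {"gripper": 0.5, "tx": 28, "ty": -10.2, "tz": 0, "rx": 0, "ry": 0, "rz": 0},
  {"gripper": 0.5, "tx": 33, "ty": -12, "tz": 0, "rx": 0, "ry": 0, "rz": 0},
  {"gripper": 0.5, "tx": 37, "ty": -13.5, "tz": 0, "rx": 0, "ry": 0, "rz": 0},
  {"gripper": 0.5, "tx": 39.5, "ty": -14.4, "tz": 0, "rx": 0, "ry": 0, "rz": 0},
  {"gripper": 0.5, "tx": 40.4, "ty": -14.7, "tz": 3, "rx": 0, "ry": 0, "rz": 0},
  {"gripper": 0.5, "tx": 40.4, "ty": -14.7, "tz": 7, "rx": 0, "ry": 0, "rz": 0},
  {"gripper": 0.5, "tx": 40.4, "ty": -14.7, "tz": 8, "rx": 0, "ry": 0, "rz": 0},
])

```text
time_s: 22.3
ee_pos: [0.5302, -0.1092, 0.0781]
eef_rot: [1.969, -2.443, -0.006]
wrist_force: [-0.7, 0.3, -4.0]
grip_width: 0.722
gripper_force: 46.1
```

```bash
python3 -c "
from h import *
im,d=grab_frame('side');cv2.imwrite('pics/6.png',cv2.resize(im[80:200,220:340],None,fx=5,fy=5))
go(WELL['w0'],.0313)"
```

```text
t(cm) [-0.05 -0.14  4.72] r [ 0.0041 -0.0009 -0.0046] time 22.35 F [ 0.09 -0.17 -4.65] w 0.7208072979465765
```

View pics/6.png

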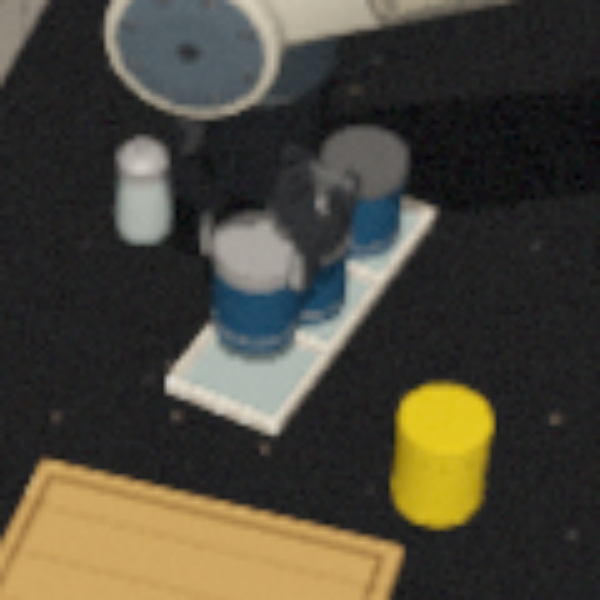

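The first two tins stand in the far and middle compartments, at about (365,200) and (325,290). The held tin hangs over the near one at (255,290). I'll lower it gently.

step_arm([
  {"gripper": 0.5, "tx": 0, "ty": 0, "tz": 2, "rx": 0, "ry": 0, "rz": 0},
  {"gripper": 0.5, "tx": 0, "ty": 0, "tz": 3.5, "rx": 0, "ry": 0, "rz": 0},
  {"gripper": 0.5, "tx": 0, "ty": 0, "tz": 4.1, "rx": 0, "ry": 0, "rz": 0},
  {"gripper": 0.5, "tx": 0, "ty": 0, "tz": 4.4, "rx": 0, "ry": 0, "rz": 0},
  {"gripper": 0.5, "tx": 0, "ty": 0, "tz": 4.6, "rx": 0, "ry": 0, "rz": 0},
  {"gripper": 0.5, "tx": 0, "ty": 0, "tz": 4.7, "rx": 0, "ry": 0, "rz": 0},
  {"gripper": 0.5, "tx": 0, "ty": 0, "tz": 4.8, "rx": 0, "ry": 0, "rz": 0},
  {"gripper": 0.5, "tx": 0, "ty": 0, "tz": 4.85, "rx": 0, "ry": 0, "rz": 0},
  {"gripper": 0.5, "tx": 0, "ty": 0, "tz": 4.9, "rx": 0, "ry": 0, "rz": 0},
  {"gripper": 0.5, "tx": 0, "ty": 0, "tz": 4.9, "rx": 0, "ry": 0, "rz": 0},
])

```text
time_s: 23.6
ee_pos: [0.5323, -0.1091, 0.0316]
eef_rot: [1.973, -2.445, -0.0]
wrist_force: [0.4, 0.2, -4.1]
grip_width: 0.726
gripper_force: 46.0
```

step_arm([
  {"gripper": 0.5, "tx": 0, "ty": 0, "tz": 0.05, "rx": 0, "ry": 0, "rz": 0},
  {"gripper": 0.5, "tx": 0, "ty": 0, "tz": 0.1, "rx": 0, "ry": 0, "rz": 0},
  {"gripper": 0.5, "tx": 0, "ty": 0, "tz": 0.15, "rx": 0, "ry": 0, "rz": 0},
  {"gripper": 0.5, "tx": 0, "ty": 0, "tz": 0.15, "rx": 0, "ry": 0, "rz": 0},
])

```text
time_s: 24.1
ee_pos: [0.5325, -0.1093, 0.031]
eef_rot: [-1.973, 2.445, -0.001]
wrist_force: [-2.4, -0.1, 5.7]
grip_width: 0.721
gripper_force: 46.9
```

step_arm([
  {"gripper": 0.85, "tx": 0, "ty": 0, "tz": 0, "rx": 0, "ry": 0, "rz": 0},
  {"gripper": 1, "tx": 0, "ty": 0, "tz": 0, "rx": 0, "ry": 0, "rz": 0},
  {"gripper": 1, "tx": 0, "ty": 0, "tz": 0, "rx": 0, "ry": 0, "rz": 0},
  {"gripper": 1, "tx": 0, "ty": 0, "tz": -1, "rx": 0, "ry": 0, "rz": 0},
  {"gripper": 1, "tx": 0, "ty": 0, "tz": -5, "rx": 0, "ry": 0, "rz": 0},
  {"gripper": 1, "tx": 0, "ty": 0, "tz": -10, "rx": 0, "ry": 0, "rz": 0},
  {"gripper": 1, "tx": 0, "ty": 0, "tz": -14, "rx": 0, "ry": 0, "rz": 0},
  {"gripper": 1, "tx": 0, "ty": 0, "tz": -14, "rx": 0, "ry": 0, "rz": 0},
  {"gripper": 1, "tx": 0, "ty": 0, "tz": -14, "rx": 0, "ry": 0, "rz": 0},
])

```text
time_s: 25.22
ee_pos: [0.532, -0.109, 0.17]
eef_rot: [-1.973, 2.445, 0.001]
wrist_force: [0.5, 0.3, -1.0]
grip_width: 1.001
gripper_force: 0.0
```

```bash
python3 -c "
from h import *
im,d=grab_frame('side');cv2.imwrite('pics/7.png',cv2.resize(im[80:200,220:340],None,fx=5,fy=5))
go(WELL['w0'],.029)"
```

```text
t(cm) [-1.000e-02 -7.000e-02  1.403e+01] r [ 0.0017 -0.0001 -0.0045] time 25.275 F [ 1.14 -0.12 -0.71] w 0.9993356557448678
```

View pics/7.png

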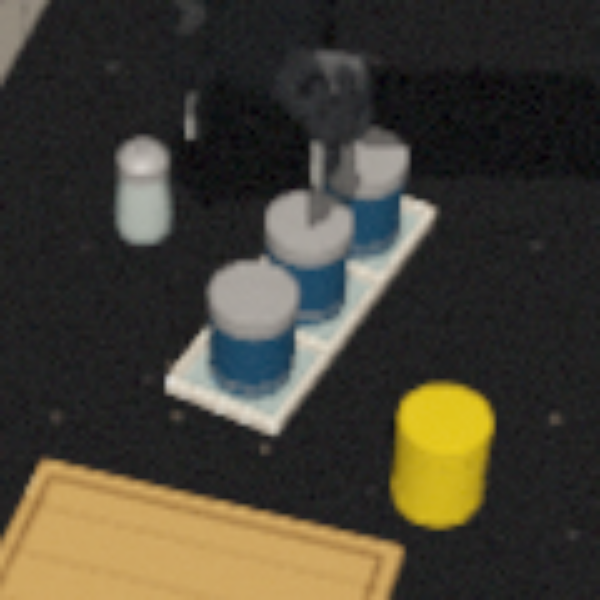

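All three tins stand upright, one per compartment, at (252,330), (308,260) and (368,190). Now I take the heaviest (the near one) back out.

step_arm([
  {"gripper": 1, "tx": 0, "ty": 0, "tz": 4, "rx": 0, "ry": 0, "rz": 0},
  {"gripper": 1, "tx": 0, "ty": 0, "tz": 9, "rx": 0, "ry": 0, "rz": 0},
  {"gripper": 1, "tx": 0, "ty": 0, "tz": 13, "rx": 0, "ry": 0, "rz": 0},
  {"gripper": 1, "tx": 0, "ty": 0, "tz": 14, "rx": 0, "ry": 0, "rz": 0},
  {"gripper": 1, "tx": 0, "ty": 0, "tz": 14, "rx": 0, "ry": 0, "rz": 0},
  {"gripper": 0.5, "tx": 0, "ty": 0, "tz": 14, "rx": 0, "ry": 0, "rz": 0},
  {"gripper": 0.5, "tx": 0, "ty": 0, "tz": 14, "rx": 0, "ry": 0, "rz": 0},
  {"gripper": 0.5, "tx": 0, "ty": 0, "tz": 14, "rx": 0, "ry": 0, "rz": 0},
  {"gripper": 0.5, "tx": 0, "ty": 0, "tz": 14, "rx": 0, "ry": 0, "rz": 0},
  {"gripper": 0.5, "tx": 0, "ty": 0, "tz": 14, "rx": 0, "ry": 0, "rz": 0},
])

```text
time_s: 26.52
ee_pos: [0.5334, -0.1092, 0.0321]
eef_rot: [-1.972, 2.443, -0.003]
wrist_force: [-1.9, 1.6, 6.7]
grip_width: 0.723
gripper_force: 43.9
```

step_arm([
  {"gripper": 0.5, "tx": 0, "ty": 0, "tz": -1, "rx": 0, "ry": 0, "rz": 0},
  {"gripper": 0.5, "tx": 0, "ty": 0, "tz": -3, "rx": 0, "ry": 0, "rz": 0},
  {"gripper": 0.5, "tx": 0, "ty": 0, "tz": -7, "rx": 0, "ry": 0, "rz": 0},
  {"gripper": 0.5, "tx": 0, "ty": 0, "tz": -11, "rx": 0, "ry": 0, "rz": 0},
  {"gripper": 0.5, "tx": 0, "ty": 0, "tz": -15, "rx": 0, "ry": 0, "rz": 0},
  {"gripper": 0.5, "tx": 0, "ty": 0, "tz": -18, "rx": 0, "ry": 0, "rz": 0},
  {"gripper": 0.5, "tx": 0, "ty": 0, "tz": -19.6, "rx": 0, "ry": 0, "rz": 0},
  {"gripper": 0.5, "tx": 0, "ty": 0, "tz": -19.6, "rx": 0, "ry": 0, "rz": 0},
  {"gripper": 0.5, "tx": 0, "ty": 0, "tz": -19.6, "rx": 0, "ry": 0, "rz": 0},
  {"gripper": 0.5, "tx": 0, "ty": 0, "tz": -19.6, "rx": 0, "ry": 0, "rz": 0},
  {"gripper": 0.5, "tx": 0, "ty": 0, "tz": -19.6, "rx": 0, "ry": 0, "rz": 0},
  {"gripper": 0.5, "tx": 0, "ty": 0, "tz": -19.6, "rx": 0, "ry": 0, "rz": 0},
])

```text
time_s: 28.02
ee_pos: [0.5322, -0.1091, 0.2258]
eef_rot: [1.972, -2.445, -0.001]
wrist_force: [0.4, -1.0, -3.9]
grip_width: 0.724
gripper_force: 45.5
```

```bash
python3 -c "
from h import *
weigh();st()
im,d=grab_frame('side');cv2.imwrite('pics/8.png',cv2.resize(im[20:200,200:350],None,fx=3.3,fy=3.3))"
```

```text
weight F [ 0.111  0.219 -4.02 ] sd [0.482 0.308 0.635]
{'time_s': 28.325, 'ee_pos': [0.5323, -0.1091, 0.2261], 'eef_rot': [1.9727, -2.4449, 0.0001], 'qpos': [0.0859, 0.2371, 0.1345, 0.0, -1.4682, -0.2989], 'wrist_force': [-0.3929, 0.4081, -4.0769], 'grip_width': 0.7223, 'gripper_force': 45.5292}
[[-0.211, -0.977, 0.0], [-0.977, 0.211, -0.0], [0.0, -0.0, -1.0]]
```

View pics/8.png

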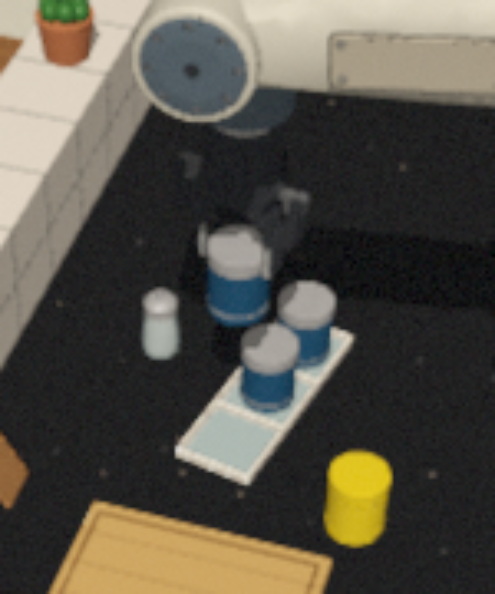

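The heavy tin is held upright at about (238,280) with its underside about 20 cm up. The other two still stand in the tray at (270,370) and (305,325).

```bash
python3 -c "
from cell import *
print(hand_in())"
```

```text
the job is handed in; nothing more can be done
None
```

Job handed in at about 28 s: all three tins were stood in the tray, and the heaviest (about 410 g, against about 200 g and 215 g) was then lifted back out. It is held upright and still with its underside about 20 cm above the counter, and the other two are standing in the tray.

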